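# Set the missing push rivet in the feeder drive lid

### The arm

A 7-joint arm with a two-finger parallel gripper is mounted at the origin on a cart in front of the work surface, level with it; the furniture and walls round the work are solid. World frame = base frame: x ahead of the robot, y to its left, z up, the work surface at z = 0. Lengths are in mm, angles in degrees, forces in N, time in s.
With the tool pointing down it reaches from about 425 to 875 mm from the base axis. Payload 4.7 kg.
Tool frame: the origin (TCP) lies midway between the tips of the shut fingers; the grasp point (between the pads) lies 19 mm behind it (r.tcp_to_grasp is the distance from the TCP to the grasp point, in mm); x points along the fingers, z is the direction in which the jaws open and shut, and the axes are right-handed (so a half turn about x gives the same grasp; the last joint's range is limited). The gripper opens to 85 mm and grips with 20 to 120 N. Pads are 22 mm wide; open, the fingers measure 114 mm over their backs; the gripper's body (76 mm by 85 mm) begins 54 mm behind the grasp point. The pads swing forward as they close: fully open they stand 13 mm farther back than shut.
Start: joints at [70.651, 18.392, -4.016, 83.108, 1.295, 78.541, -3.26], TCP at [223.963, -610.217, 231.349] pointing down, gripper open.
Joint ranges: [-163.93, 163.93], [-17.29, 119.83], [-79.2, 71.16], [3.27, 140.29], [-89.18, 269.18], [5.43, 117.66], [-154.24, 154.24]. Speed limits (degrees/s): [147.25, 147.25, 180, 180, 180, 180, 180].

### API

Orientations are given as [roll, pitch, yaw] about the fixed x, y, z axes, in that order (R = Rz(yaw) Ry(pitch) Rx(roll)).
In Python, from plant import r gives the robot as it stands.
- The arm moves only by the tool apply_moves, never from a script. Its argument "targets" is one flat list of numbers, 6 for each row, row after row: the shift along the tool's x, y, z in mm, then the turn, a rotation vector about the tool's x, y, z in degrees. A call has 1 to 5 rows; each row shifts and turns the pose as measured when the row begins, along the tool's axes as they then stand; what a row does not reach is not made up. A row lasts 1/12 s, in which the tool goes at most 41.7 mm and 7.16 degrees, less where a joint would pass 70% of its speed; a pose out of reach is approached as far as the arm can. A call is refused whole if a number of a shift passes 41.7 or a number of a turn 7.16, either way. A call with a gripper value outside its range is refused whole. "jaw" is the gripper command: -1 is fully open, 1 is shut, values between are in proportion, set as the call begins (left out, the last holds). The fingers move at their own pace and stop on an object; "squeeze" is the grip in N (left out, the last holds). Time passes only in rows, so rows that do not move let the fingers close. It gives the time, the measured TCP pose, the force and the opening at its end, in the units of the state.
- r.read_state(): the state, without advancing time (a new reading comes with each control period).
- r.capture(name): name is "scene" or "top" or "wrist"; returns a dict with "pixels" (384x512x3 uint8, red, green, blue), "range_z" (384x512 float32, mm along the optical axis (not along the pixel's ray), 0 where there is no reading), "fx", "fy", "cx", "cy" (pixels), "rvec" (rotation vector, rad) and "tvec" (3), from world to camera coordinates, as OpenCV has them. Camera axes: x right, y down, z forward; pixel columns grow to the right and rows downward; lengths in mm; the calibration is good to about 2 mm. The wrist camera is an equidistant fisheye: a pixel r from the principal point sees the ray r / f radians off the axis. A picture is of the moment at which its call begins.
- r.job_done(): hands the job in, once; it reports no verdict.
Trained networks look in a picture, given as the dict that the camera call returned (one of the last four; its "shot" number tells which), for a name from the list of things; names that differ only in an ending like _2 or _b are one class to them, and where a whole thing is asked for, a point or a joint stands for the part that bears it (a point fixed in the world has none). Each returns a list of dicts, best first, with "conf" (0 to 1); they miss things now and then, are a little off and sometimes report something else, mostly with a low value. They report only what shows in the picture. A call takes as long as a camera call.
- r.spot_in(label, picture): "extent" ([left, top, right, bottom] in pixels, round what is visible of it).
- r.landmark_of(label, picture): "centre" ([row, column] in pixels: a listed point, or the origin of a listed thing).
The state is a dict: "time_s": time; "q": joint angles; "joint_velocities": joint speeds; "effort": joint torques, N m; "tool_pos": TCP position; "tcp_rot": TCP orientation; "wrist_force": force on the tool from outside, world axes, zero at the start; "ft_torque": the same for the moment, N m; "finger_gap": finger opening in mm.
Only numpy, scipy, OpenCV 4.12 (cv2) and the standard library are available. Lean on these libraries where they do the work, as an engineer would, in place of code of your own. Each camera call takes 0.05 s, during which the arm holds its last target.

### The job

The lid of the feeder's drive box is missing one of its four push rivets. Take the fresh rivet from the spares rack (the one whose centre pin still stands up; leave the spent one), feel its shank into the floating clip at the empty corner until its head sits fully down with the pin still raised, and then push the centre pin flush and let go. Go gently: never load the clip with more than about 30 N, and leave the other small things lying where they are.

Things in the scene. Friction and masses are not known exactly. Their poses are not given: they have to be found in the camera images.
- housing: drive box, white with a bare metal lid, 200 x 200 x 40 mm, fixed. Origin under its centre on the table, z up. Its four rivet places lie at (+-60, +-60) mm in its own x and y; each is a 56 mm square steel frame 6 mm high with a grey clip plate on it, 52 mm above the table to the top of the clip. Three hold a rivet that is already set (24 mm square black head, 10 mm high above the clip); one, at a corner that changes, is empty.
- seat: the empty rivet place: 56 mm square frame fixed on the lid, x and y parallel to the housing's. Origin at the centre of the frame's underside, z up. It carries the floating clip: a grey plate 46 mm square with a round hole of 13 mm, 12 mm deep, its mouth chamfered 1.5 mm, with 28 mm of free space below it. The clip itself is not reported.
- seat_top (a point): point 12 mm above the seat's origin, level with the clip's top face, at the centre of the FRAME, axes as the seat's. The hole is not exactly here: the clip stands up to 4 mm off in x and also in y, and slides sideways under about 1.5 N. It lies on a rubber pad that yields downward 1 mm for each 8 N, 3.5 mm at most, and springs back.
- rivet: the fresh push rivet, black plastic, 40 g: square head 24 x 24 mm and 10 mm high, below it a round shank of 12 mm diameter, 24 mm long, its foot chamfered to 9.6 mm; above the head stands the centre pin, 12.4 mm diameter. Origin at the centre of the underside of the head (where the shank begins), z up, x and y square to the head's sides. It starts upright in one of the two holes of the rack, head resting on the rack's top.
- pin_top (a point): centre of the top of the fresh rivet's pin.
- rivet_pin (a joint): how far the pin is pushed in, m: 0 to 0.002 at the start (top 8.8 to 10.8 mm above the head), 0.010 fully in (top 0.8 mm above the head, against a hard stop). It moves only under about 9 N and stays where it is left.
- spent: a spent rivet of the same shape, but with its pin flush, in the other hole of the rack. Origin as the fresh rivet's. Leave it.
- rack: spares rack, white plastic block 130 x 58 x 35 mm (a 5 mm foot of 140 x 66 round it), fixed. Origin under its centre on the table; its two holes lie at x = -35 and +35 mm on its own x axis, y = 0. The rivets' heads stand square to it within 0.1 rad.
- marker_pen: marker pen lying on the table, 17 x 140 x 19 mm, origin under its middle. Bystander.
- tie_tub: small round open tub, 70 mm diameter, 45 mm high, origin under its centre. Bystander.
- tally_counter: small hand counter lying on its back, 68 x 55 x 24 mm, origin on its underside. Bystander.

How it is judged:
By the outcome, as a careful person would: the job done as asked, in the order asked, and still so for the second after the job is handed in, with the robot touching nothing.
It also fails if it takes over 61 s, if anything falls off the work surface, if the arm or the gripper's body presses on something with over 40 N, if the wrist force passes 120 N, or if a joint passes its speed limit or range.

## Working session

There is one attempt and no reset: what is moved stays moved. The work goes in short steps, Python scripts to look and compute and a tool call to move; the robot and the scene stay as the last step left them, time stands still between calls to the robot, and variables do not carry over. Pictures are saved under pics/ and viewed, and the job is handed in when it is done.

Besides the shell and the picture viewer there is one more tool, called after "Request:" as name(argument=value, ...) on one line, values as JSON. apply_moves: Moves the arm, as the interface text tells. Its arguments: {"type":"object","properties":{"targets":{"type":"array"},"jaw":{"type":"number"},"squeeze":{"type":"number"}},"required":["targets"]}

```bash
ls; mkdir -p pics; cat > h.py <<'E'
import numpy as np, cv2
from plant import r
from scipy.spatial.transform import Rotation as R
def save(p,name):
    cv2.imwrite('pics/'+name, p["pixels"][:,:,::-1])
def cam(p):
    Rm=cv2.Rodrigues(np.array(p["rvec"],float))[0]; t=np.array(p["tvec"],float).ravel(); return Rm,t
def ray(p,row,col,fish=False):
    x=(col-p["cx"])/p["fx"]; y=(row-p["cy"])/p["fy"]
    if fish:
        th=np.hypot(x,y); s=np.sin(th)/th if th>1e-9 else 1; d=np.array([x*s,y*s,np.cos(th)])
    else: d=np.array([x,y,1.])
    Rm,t=cam(p); return -Rm.T@t, Rm.T@d
def onz(p,row,col,z,fish=False):
    o,d=ray(p,row,col,fish); return o+d*(z-o[2])/d[2]
def proj(p,P,fish=False):
    Rm,t=cam(p); c=Rm@np.array(P,float)+t
    if fish:
        rr=np.hypot(c[0],c[1]); th=np.arctan2(rr,c[2]); k=th/rr if rr>1e-9 else 1/c[2]; x,y=c[0]*k,c[1]*k
    else: x,y=c[0]/c[2],c[1]/c[2]
    return y*p["fy"]+p["cy"], x*p["fx"]+p["cx"]
def cloud(p,fish=False):
    h,w=p["range_z"].shape; v,u=np.mgrid[:h,:w]; x=(u-p["cx"])/p["fx"]; y=(v-p["cy"])/p["fy"]; Z=p["range_z"].astype(float)
    if fish:
        th=np.hypot(x,y)+1e-9; k=np.tan(th)/th; x=x*k;y=y*k
    C=np.stack([x*Z,y*Z,Z],-1); Rm,t=cam(p); W=(C-t)@Rm; W[Z<=0]=np.nan; return W
E
python3 - <<'E'
from h import *
s=r.read_state(); print(s)
for n in ("scene","top","wrist"):
    p=r.capture(n); save(p,n+'0.png'); print(n,p["fx"],p["fy"],p["cx"],p["cy"],p["rvec"],p["tvec"])
    for l in ("housing","seat","seat_top","rivet","pin_top","spent","rack","marker_pen","tie_tub","tally_counter"):
        a=r.spot_in(l,p) if l!="seat_top" else []; b=r.landmark_of(l,p)
        print(l,[(np.round(x["extent"]).tolist(),round(x["conf"],2)) for x in a[:2]],[(np.round(x["centre"],1).tolist(),round(x["conf"],2)) for x in b[:2]])
E
```

```text
pics
{'time_s': 0.0, 'q': array([70.65149263, 18.44050291, -4.01553692, 83.17636809,  1.29625149,
       78.54097837, -3.26203968]), 'joint_velocities': array([-0.04563479, -0.0527751 , -0.02947551,  0.08285303,  0.07639022,
        0.04488315,  0.01385877]), 'effort': array([-5.04952965e-06, -4.93587148e+01, -3.82231800e-01, -3.14335549e+01,
        1.30467440e-02,  1.14737314e-02, -1.29073865e-05]), 'tool_pos': array([ 223.73474558, -609.69406214,  230.19431109]), 'tcp_rot': array([-176.41173328,   89.88724597,  113.74477161]), 'wrist_force': array([-0.65855698, -0.18432648,  0.19593435]), 'ft_torque': array([ 0.02219969,  0.01277674, -0.0034355 ]), 'finger_gap': 85.31094180809488}
scene 482.0291387385928 482.0291387385928 262.2696739259861 196.5517751483157 [ 1.93589757 -0.72417318  0.47637603] [-427.8879066   182.88861463 1019.75730097]
housing [([202.0, 170.0, 294.0, 217.0], 0.76)] [([197.0, 249.4], 0.88), ([227.5, 202.7], 0.25)]
seat [([227.0, 192.0, 253.0, 208.0], 0.82)] [([198.2, 240.7], 0.73)]
seat_top [] [([194.5, 240.7], 0.84)]
rivet [([311.0, 226.0, 323.0, 237.0], 0.54), 
[... 1068 characters left out ...]
0, 209.0, 327.0, 218.0], 0.44)] [([215.3, 321.2], 0.44)]
rack [([305.0, 176.0, 341.0, 232.0], 0.82)] [([204.4, 321.6], 0.88)]
marker_pen [([204.0, 237.0, 244.0, 271.0], 0.92)] [([253.2, 223.0], 0.79)]
tie_tub [([328.0, 122.0, 352.0, 146.0], 0.7)] [([137.2, 338.4], 0.94)]
tally_counter [([303.0, 254.0, 322.0, 274.0], 0.56)] [([266.3, 316.3], 0.75)]
wrist 297.3186396354542 297.3186396354542 251.8407425114645 187.0989883589037 [-2.36047126  1.6478063   0.25413388] [-651.22919994  -40.4268431   378.19026798]
housing [] []
seat [] []
seat_top [] []
rivet [] []
pin_top [] []
spent [] []
rack [] []
marker_pen [] []
tie_tub [] []
tally_counter [([12.0, 2.0, 46.0, 28.0], 0.68)] [([12.9, 36.7], 0.72)]
```

```bash
python3 - <<'E'
import cv2,numpy as np
t=cv2.imread('pics/top0.png'); s=cv2.imread('pics/scene0.png')
a=cv2.resize(t[110:290,150:370],None,fx=3,fy=3,interpolation=cv2.INTER_CUBIC); cv2.imwrite('pics/topc.png',a)
a=cv2.resize(s[150:290,180:350],None,fx=4,fy=4,interpolation=cv2.INTER_CUBIC); cv2.imwrite('pics/scenec.png',a)
E
```

```text
(no output)
```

View pics/topc.png

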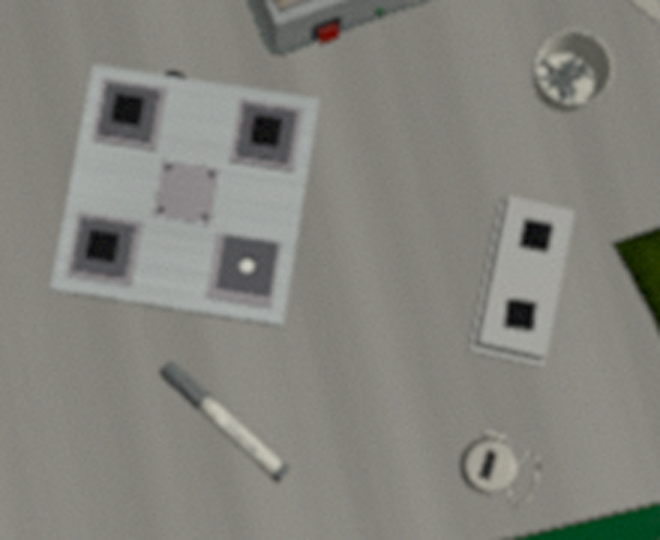

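View pics/scenec.png

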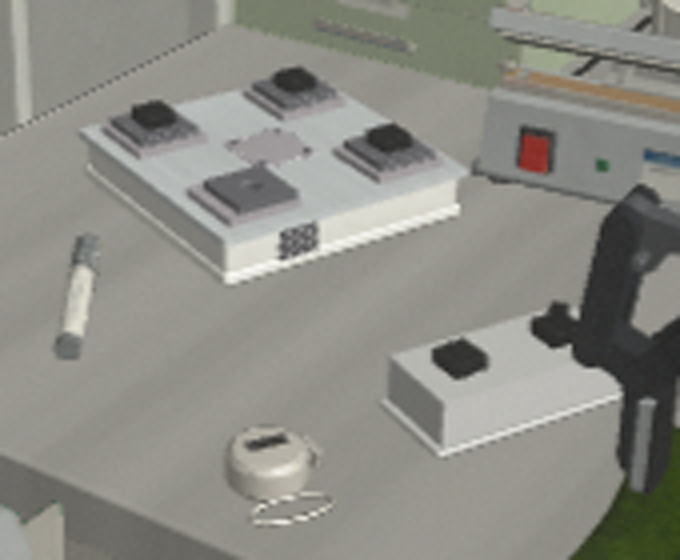

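View pics/top0.png

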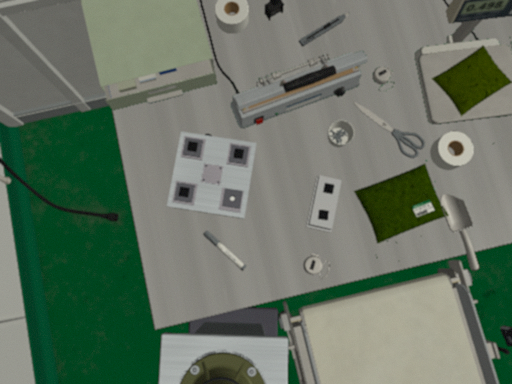

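```bash
python3 - <<'E'
from h import *
p=r.capture("top")
print('cam',(-cam(p)[0].T@cam(p)[1]).round(), r.read_state()["time_s"])
for n,rc,z in [("seat_top",(198,231.1),52),("housing",(177.5,211.4),0),("fresh_origin",(186.1,329.6),35),("pin_top",(188.1,326.3),54.8),("spent",(215.3,321.2),35),("rack",(204.4,321.6),0),("pen",(253.2,223),0),("tub",(137.2,338.4),0),("tally",(266.3,316.3),0)]:
    print(n,onz(p,*rc,z).round(1))
E
```

```text
cam [ 309.  -55. 1180.] 3.05
seat_top [495.1  -7.   52. ]
housing [557.4  49.7   0. ]
fresh_origin [ 536.7 -258.9   35. ]
pin_top [ 527.3 -247.    54.8]
spent [ 460.2 -237.4   35. ]
rack [ 493.8 -244.     0. ]
pen [358.3  10.9   0. ]
tub [ 679.3 -289.     0. ]
tally [ 332.1 -230.7    0. ]
```

The top view shows the empty place at about px (row 198, col 231), lower right of the housing. The two rivets in the rack are at (189,329) and (215,323). In the scene view the one with the raised pin is at (232,318). I'll check which one that is and work out the head orientation.

```bash
cat >> h.py <<'E'
def pose():
    s=r.read_state(); return np.array(s["tool_pos"]),R.from_euler('xyz',s["tcp_rot"],degrees=True),s
def goalR(ang):  # tool x down, tool z (jaw) along world angle ang deg
    a=np.radians(ang); x=np.array([0,0,-1.]); z=np.array([np.cos(a),np.sin(a),0]); y=np.cross(z,x); return R.from_matrix(np.stack([x,y,z],1))
def delta(P,ang=None):
    p,Rt,s=pose(); d=Rt.inv().apply(np.array(P)-p)
    out=[]
    if ang is None: rv=np.zeros(3)
    else:
        c=[(Rt.inv()*goalR(a)).as_rotvec(degrees=True) for a in (ang,ang+180)]; rv=min(c,key=np.linalg.norm)
    return d,rv
E
python3 - <<'E'
from h import *
p=r.capture("top"); W=cloud(p); g=p["pixels"].sum(2)
m=(g<150)
m2=np.zeros_like(m); m2[176:232,305:341]=1; m&=m2
n,l,st,c=cv2.connectedComponentsWithStats(m.astype(np.uint8))
for i in range(1,n):
    if st[i,4]>15:
        print(st[i],c[i],onz(p,c[i][1],c[i][0],45).round(1), np.nanmax(W[l==i][:,2]).round(1),np.nanmedian(W[l==i][:,2]).round(1))
q=W[176:232,305:341]; mm=(abs(q[...,2]-35)<5)&(p["pixels"][176:232,305:341].sum(2)>300); P=q[mm][:,:2].astype(np.float32); print(cv2.minAreaRect(P))
q=W[125:225,160:265].reshape(-1,3); P=q[abs(q[:,2]-41)<5][:,:2].astype(np.float32); print('lid',cv2.minAreaRect(P))
s=r.capture("scene")
for P in ([535,-252,45],[460,-240,45],[495,-7,52]): print(np.round(proj(s,P),1))
pp,Rt,st=pose(); print('jaw',Rt.as_matrix()[:,2], 'tool x',Rt.as_matrix()[:,0])
w=r.capture("wrist"); o,d=ray(w,w["cy"],w["cx"],True); print('wcam in tool',Rt.inv().apply(o-pp),Rt.inv().apply(d))
E
```

```text
[324 184   9   9  59] [328.25423729 188.        ] [ 529.6 -253.7   45. ] 57.3 46.1
[319 211   9   8  59] [322.93220339 214.50847458] [ 461.  -240.2   45. ] 49.3 44.6
((494.9504089355469, -246.53945922851562), (58.52789306640625, 131.02450561523438), 78.81708526611328)
lid ((558.2944946289062, 47.2672119140625), (200.50233459472656, 201.25885009765625), 82.75579071044922)
[229.2 320.6]
[237.6 295. ]
[196.  242.5]
jaw [ 3.44618421e-01 -9.38742843e-01  1.35878735e-04] tool x [ 5.25340218e-06 -1.42816870e-04 -9.99999990e-01]
wcam in tool [-141.75582291   75.85995303    0.97555423] [ 9.53289751e-01 -3.02056961e-01  4.93011593e-04]
```

The fresh rivet is the far one, at about (529,-253). The rack axis is at about -11.2°, so I'll use a jaw angle of 78.8° and move above it.

```bash
cat > d.py <<'E'
from h import *
import sys
a=[float(x) for x in sys.argv[1:]]
d,rv=delta(a[:3],a[3] if len(a)>3 else None); s=r.read_state()
print('d',d.round(2),'rv',rv.round(2),'t',s["time_s"],'pos',s["tool_pos"].round(2),'F',s["wrist_force"].round(1),'gap',round(s["finger_gap"],1))
E
python3 d.py 529 -253 200 78.8
```

```text
d [  31.33  409.44 -230.19] rv [31.36  0.    0.  ] t 3.2 pos [ 223.97 -610.2   231.34] F [ 0.8 -0.2  1. ] gap 85.5
```

Request:
apply_moves(targets=[2,36,-20,0,0,0,2,36,-20,0,0,0,2,36,-20,0,0,0,2,36,-20,0,0,0,2,36,-20,0,0,0], jaw=-0.2, squeeze=40)

```text
time_s: 3.62
tool_pos: [351.5, -460.8, 219.4]
tcp_rot: [-58.8, 89.5, -130.0]
wrist_force: [0.6, -0.1, 0.1]
finger_gap: 51.3
```

Request:
apply_moves(targets=[2,36,-20,0,0,0,2,36,-20,0,0,0,2,36,-20,0,0,0,2,36,-20,0,0,0,2,36,-20,0,0,0])

```text
time_s: 4.03
tool_pos: [490.5, -305.3, 209.1]
tcp_rot: [-36.7, 89.4, -108.0]
wrist_force: [0.1, -0.2, -0.9]
finger_gap: 51.4
```

```bash
python3 d.py 529 -253 200 78.8
```

```text
d [  8.5   53.27 -37.26] rv [29.89  0.56  0.22] t 4.0333 pos [ 490.5  -305.27  209.13] F [ 0.1 -0.2 -0.9] gap 51.4
```

Request:
apply_moves(targets=[3,34,-24,0,0,0,3,15,-12,6,0,0,2,3,-2,6,0,0,0,0,0,7,0,0,0,0,0,7,0,0])

```text
time_s: 4.45
tool_pos: [536.7, -236.6, 200.8]
tcp_rot: [38.2, 89.7, -58.9]
wrist_force: [-0.2, -0.0, 0.7]
finger_gap: 51.5
```

```bash
python3 d.py 529 -253 200 78.8; python3 - <<'E'
from h import *
w=r.capture("wrist"); save(w,'w1.png')
for l in ("rivet","pin_top","spent"):
    a=r.spot_in(l,w);b=r.landmark_of(l,w)
    print(l,[(np.round(x["extent"]).tolist(),round(x["conf"],2)) for x in a[:2]],[(np.round(x["centre"],1).tolist(),round(x["conf"],2)) for x in b[:2]])
for P in ([529,-253,45],[529,-253,55],[461,-240,45]): print(np.round(proj(w,P,True),1))
E
```

```text
d [ 0.82 -5.62 17.22] rv [ 4.13  0.21 -0.18] t 4.45 pos [ 536.69 -236.6   200.77] F [-0.2 -0.   0.7] gap 51.5
rivet [([255.0, 166.0, 281.0, 191.0], 0.69)] [([197.7, 266.8], 0.38)]
pin_top [([261.0, 175.0, 278.0, 187.0], 0.45)] [([181.5, 264.4], 0.44)]
spent [([256.0, 226.0, 273.0, 248.0], 0.67)] [([236.0, 266.0], 0.56)]
[176.4 266.2]
[179.  266.7]
[236.1 261.2]
```

View pics/w1.png

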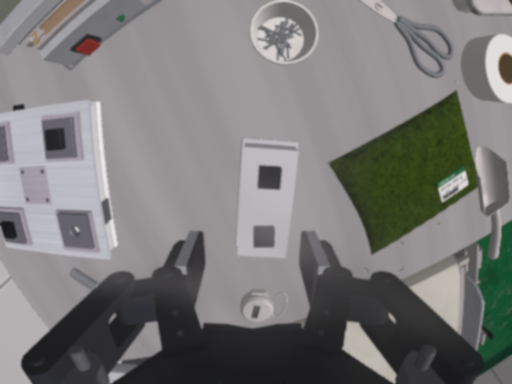

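Request:
apply_moves(targets=[20,-3,12,4,0,0,30,-2,5,0,0,0,30,0,0,0,0,0,10,0,0,0,0,0])

```text
time_s: 5.13
tool_pos: [531.6, -259.4, 113.7]
tcp_rot: [61.2, 89.1, -39.7]
wrist_force: [-0.1, -0.8, -0.6]
finger_gap: 51.2
```

```bash
python3 d.py 529 -253 110 78.8; python3 - <<'E'
from h import *
w=r.capture("wrist"); save(w,'w2.png')
cv2.imwrite('pics/w2c.png',cv2.resize(w["pixels"][120:300,180:340,::-1],None,fx=3.5,fy=3.3,interpolation=cv2.INTER_CUBIC))
for l in ("rivet","pin_top","spent"):
    b=r.landmark_of(l,w)
    print(l,[(np.round(x["centre"],1).tolist(),round(x["conf"],2)) for x in b[:2]])
for P in ([529,-253,45],[529,-253,55],[461,-240,45]): print(np.round(proj(w,P,True),1))
np.savez('w2.npz',**{k:v for k,v in w.items()})
E
```

```text
d [ 3.64 -3.79 -5.82] rv [ 0.37  0.45 -0.83] t 5.1333 pos [ 531.58 -259.39  113.74] F [-0.1 -0.8 -0.6] gap 51.2
rivet [([204.2, 248.5], 0.57)]
pin_top [([213.1, 242.6], 0.56)]
spent [([275.1, 249.0], 0.92)]
[205.6 241.3]
[210.3 241. ]
[281.2 242.5]
```

View pics/w2c.png

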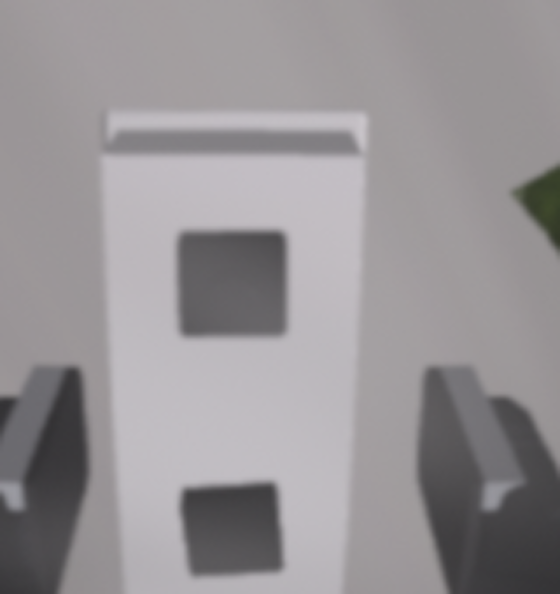

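```bash
python3 - <<'E'
from h import *
w=dict(np.load('w2.npz'))
g=w["pixels"][180:305,220:270].astype(float).mean(2); 
e=np.clip((g-60)*5,0,255).astype(np.uint8); cv2.imwrite('pics/w2e.png',cv2.resize(e,None,fx=5,fy=4.5,interpolation=cv2.INTER_CUBIC))
W=cloud(w,True); np.set_printoptions(linewidth=220)
print(W[185:225:2,228:268:3,2].round(0).astype(int)); print(W[262:300:3,228:268:3,2].round(0).astype(int))
E
```

```text
[[                  35                   34                   35                   33                   35                   34                   35                   33                   34                   34
                    35 -9223372036854775808                   34                   35]
 [                  34                   35                   34                   35                   33                   34                   35                   33                   34                   35
                    35                   35                   34                   33]
 [                  35                   34                   34                   35                   34                   34                   34                   33                   35                   34
                    34                   35                   34                   34]
 [                  35                   37                   38                   39                   40                   39                   39                   38                   38             
[... 4826 characters left out ...]
        33                   34                   34]]
[[34 35 32 35 33 33 34 34 35 34 34 34 34 33]
 [34 34 34 34 34 34 35 34 34 34 35 35 34 34]
 [35 34 36 38 38 37 37 39 38 39 39 34 33 34]
 [34 34 42 42 43 43 43 43 42 43 43 35 35 34]
 [35 42 45 44 44 43 45 44 45 44 44 34 34 33]
 [35 34 44 44 45 45 46 44 44 44 44 35 35 34]
 [35 34 44 45 45 44 45 44 43 44 43 35 35 33]
 [35 35 45 45 44 45 45 45 45 44 44 34 34 35]
 [35 34 45 45 45 44 45 45 45 44 45 34 34 33]
 [36 35 45 44 44 44 43 43 44 44 43 34 34 35]
 [34 33 43 44 45 44 45 45 44 44 44 34 34 34]
 [34 34 34 34 33 34 36 34 35 34 35 33 35 34]
 [35 34 35 33 35 35 33 34 35 34 33 34 33 33]]<stdin>:6: RuntimeWarning: invalid value encountered in cast
```

View pics/w2e.png

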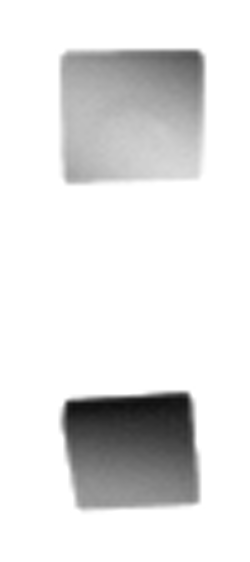

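Depth confirms it: the upper head carries a pin rising to about 55 mm and the lower one is flat at 45 mm. I'll fit the fresh head's pose from the depth.

```bash
cat >> h.py <<'E'
def fit(W,c,zlo,zhi,rad=20):
    q=W.reshape(-1,3); q=q[(q[:,2]>zlo)&(q[:,2]<zhi)&(np.hypot(q[:,0]-c[0],q[:,1]-c[1])<rad)]
    return q, cv2.minAreaRect(q[:,:2].astype(np.float32))
E
python3 - <<'E'
from h import *
w=dict(np.load('w2.npz')); W=cloud(w,True)
q,rc=fit(W,(529,-253),42,60); print('head',len(q),rc)
q,rc=fit(W,(529,-253),52,60,14); print('pin',len(q),q.mean(0),rc, np.median(q[q[:,2]>53.5][:,2]))
q,rc=fit(W,(461,-240),42,60); print('spent',len(q),rc)
q,rc=fit(W,(495,-246),32,37,90);print('rack',rc)
s=r.read_state(); print(s["tool_pos"])
E
```

```text
head 901 ((526.7501220703125, -255.69827270507812), (23.960119247436523, 23.77434730529785), 79.81498718261719)
pin 196 [ 526.95079361 -255.82917653   54.70893203] ((526.6677856445312, -255.6558074951172), (11.005077362060547, 11.975654602050781), 0.8662168979644775) 54.86638925030691
spent 649 ((457.842041015625, -242.39117431640625), (23.93645668029785, 25.31492805480957), 83.84841918945312)
rack ((491.64898681640625, -249.15359497070312), (58.558197021484375, 130.99453735351562), 78.64946746826172)
[ 534.89313761 -259.48680193  118.76262675]
```

```bash
python3 d.py 526.7 -255.7 70 79.8
```

```text
d [48.54 -9.78 -2.64] rv [-0.59  0.54 -1.21] t 5.3333 pos [ 534.89 -259.49  118.76] F [1.1 0.4 0.6] gap 51.3
```

Request:
apply_moves(targets=[25,-6,-2,-0.6,0.5,-1.2,20,-4,-1,0,0,0,3,0,0,0,0,0,0,0,0,0,0,0,0,0,0,0,0,0], jaw=0.1)

```text
time_s: 5.75
tool_pos: [534.4, -257.2, 81.2]
tcp_rot: [73.6, 88.9, -26.4]
wrist_force: [-0.2, -0.8, 0.9]
finger_gap: 38.4
```

```bash
python3 d.py 526.7 -255.7 70 79.8; python3 - <<'E'
from h import *
w=r.capture("wrist"); save(w,'w3.png'); W=cloud(w,True)
print(r.read_state()["tool_pos"],r.read_state()["time_s"])
q,rc=fit(W,(527,-256),42,58,20); print('head',len(q),rc)
q,rc=fit(W,(527,-256),52,58,14); print('pin',len(q),q.mean(0),rc)
E
python3 d.py 526.7 -255.7 36 79.8
```

```text
d [11.08 -8.02 -0.18] rv [ 0.21  0.3  -1.02] t 5.75 pos [ 534.38 -257.17   81.22] F [-0.2 -0.8  0.9] gap 38.4
[ 534.91837057 -257.38032688   81.74621435] 5.8
head 1151 ((526.7366333007812, -255.82907104492188), (24.03728675842285, 24.360280990600586), 81.2005844116211)
pin 279 [ 527.07621744 -255.88531853   54.60706315] ((526.4283447265625, -255.76702880859375), (11.42640209197998, 12.228236198425293), 79.72227478027344)
d [45.58 -9.25 -0.48] rv [ 0.21  0.32 -1.09] t 5.8 pos [ 534.92 -257.38   81.75] F [-0.1  0.2  1.7] gap 38.5
```

View pics/w3.png

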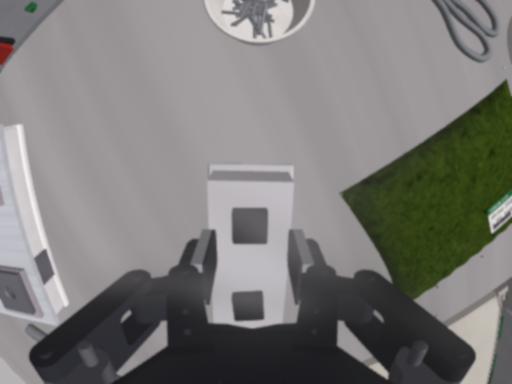

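Request:
apply_moves(targets=[15,-8,-1,0,0.3,-1,15,-3,0,0,0,0,0,0,0,0,0,0,0,0,0,0,0,0])

```text
time_s: 6.13
tool_pos: [526.9, -255.7, 54.4]
tcp_rot: [71.9, 89.6, -28.0]
wrist_force: [0.2, -0.2, 1.2]
finger_gap: 38.6
```

```bash
python3 d.py 526.7 -255.7 36 79.8
```

```text
d [18.41 -0.34 -0.02] rv [ 0.23  0.13 -0.4 ] t 6.1333 pos [ 526.91 -255.71   54.42] F [ 0.2 -0.2  1.2] gap 38.6
```

Request:
apply_moves(targets=[10,0,0,0,0.1,-0.4,8,0,0,0,0,0,2,0,0,0,0,0,0,0,0,0,0,0])

```text
time_s: 6.47
tool_pos: [527.8, -256.3, 33.8]
tcp_rot: [38.3, 89.9, -61.7]
wrist_force: [-0.6, 1.0, 4.3]
finger_gap: 38.4
```

```bash
python3 d.py 526.7 -255.7 36 79.8
```

```text
d [-2.2  -1.21 -0.37] rv [ 0.22  0.05 -0.04] t 6.4667 pos [ 527.83 -256.28   33.8 ] F [-0.6  1.   4.3] gap 38.4
```

Request:
apply_moves(targets=[-2,-1,0,0,0,0,0,0,0,0,0,0])

```text
time_s: 6.63
tool_pos: [526.9, -256.0, 35.7]
tcp_rot: [29.2, 90.0, -70.8]
wrist_force: [0.7, 0.3, 0.3]
finger_gap: 38.3
```

```bash
python3 d.py 526.7 -255.7 36 79.8
```

```text
d [-0.25 -0.26 -0.23] rv [ 0.23  0.03 -0.02] t 6.6333 pos [ 526.92 -255.97   35.75] F [0.7 0.3 0.3] gap 38.3
```

Request:
apply_moves(targets=[0,0,0,0,0,0,0,0,0,0,0,0,0,0,0,0,0,0,0,0,0,0,0,0], jaw=1, squeeze=40)

```text
time_s: 6.97
tool_pos: [527.4, -255.7, 36.8]
tcp_rot: [70.8, 89.9, -29.1]
wrist_force: [-0.2, 0.1, -0.2]
finger_gap: 22.6
```

```bash
python3 d.py 526.7 -255.7 36 79.8; python3 - <<'E'
from h import *
s=r.capture("scene"); save(s,'s4.png'); cv2.imwrite('pics/s4c.png',cv2.resize(s["pixels"][180:270,270:370,::-1],None,fx=6,fy=6,interpolation=cv2.INTER_CUBIC))
E
```

```text
d [ 0.8  -0.73  0.14] rv [ 0.24  0.03 -0.09] t 6.9667 pos [ 527.44 -255.69   36.8 ] F [-0.2  0.1 -0.2] gap 22.6
```

View pics/s4c.png

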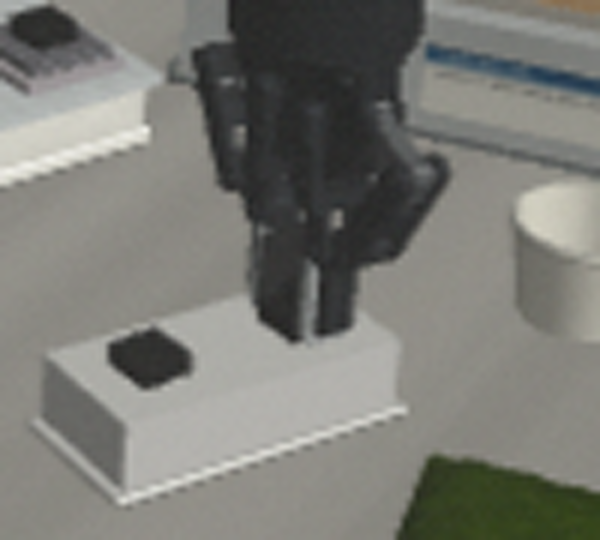

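The scene view shows the fingers round the fresh rivet at the rack's far hole. I'll lift it.

Request:
apply_moves(targets=[0,0,0,0,0,0,0,0,0,0,0,0,-8,0,0,0,0,0,-12,0,0,0,0,0,-12,0,0,0,0,0])

```text
time_s: 7.43
tool_pos: [525.6, -254.7, 68.1]
tcp_rot: [-113.7, 89.8, 146.3]
wrist_force: [0.3, -0.1, -0.3]
finger_gap: 22.7
```

Request:
apply_moves(targets=[-15,0,0,0,0,0,-15,0,0,0,0,0,-15,0,0,0,0,0,-15,0,0,0,0,0,0,0,0,0,0,0])

```text
time_s: 7.85
tool_pos: [528.1, -256.2, 140.5]
tcp_rot: [66.0, 89.7, -34.0]
wrist_force: [0.2, -0.5, 0.4]
finger_gap: 22.5
```

```bash
python3 d.py 495 -7 130 82.8; python3 - <<'E'
from h import *
s=r.capture("scene"); cv2.imwrite('pics/s5c.png',cv2.resize(s["pixels"][170:270,270:370,::-1],None,fx=6,fy=6,interpolation=cv2.INTER_CUBIC))
E
```

```text
d [   9.52  -75.65 -239.82] rv [-2.74  0.14 -0.3 ] t 7.85 pos [ 528.07 -256.24  140.5 ] F [ 0.2 -0.5  0.4] gap 22.5
```

View pics/s5c.png

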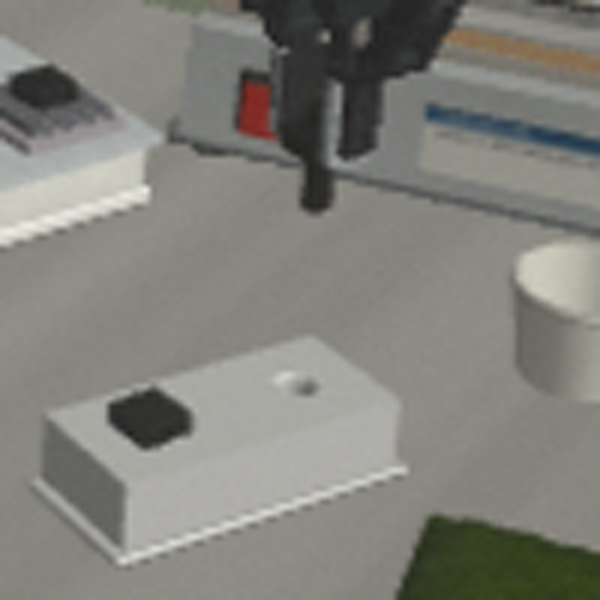

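The rivet hangs from the gripper with its shank free, and the rack hole is empty. I'll move toward the seat.

Request:
apply_moves(targets=[0,-12,-39,0,0,0,0,-12,-39,0,0,0,0,-12,-39,0,0,0,0,-12,-39,-1.3,0,0,0,-12,-39,-1.3,0,0])

```text
time_s: 8.32
tool_pos: [500.0, -60.9, 136.4]
tcp_rot: [30.7, 89.4, -67.9]
wrist_force: [0.3, 0.7, -0.4]
finger_gap: 22.5
```

Request:
apply_moves(targets=[0,-9,-15,0,0,0,0,0,0,0,0,0,0,0,0,0,0,0])

```text
time_s: 8.57
tool_pos: [490.2, -32.7, 135.0]
tcp_rot: [17.1, 89.6, -80.5]
wrist_force: [-0.3, -1.0, 0.2]
finger_gap: 22.5
```

```bash
python3 d.py 495 -7 130 82.8; python3 - <<'E'
from h import *
w=r.capture("wrist"); save(w,'w6.png')
for l in ("seat","seat_top"):
    b=r.landmark_of(l,w); print(l,[(np.round(x["centre"],1).tolist(),round(x["conf"],2)) for x in b[:2]])
    if b: print(onz(w,*b[0]["centre"],52 if l=="seat_top" else 40,True))
print(proj(w,[495,-7,52],True))
np.savez('w6.npz',**w)
E
```

```text
d [  4.83   1.37 -26.13] rv [-0.37  0.37 -0.11] t 8.5667 pos [490.2  -32.69 135.  ] F [-0.3 -1.   0.2] gap 22.5
seat [([196.1, 221.7], 0.97)]
[487.09071968  -8.82299952  40.        ]
seat_top [([197.4, 219.6], 0.73), ([122.3, 158.0], 0.7)]
[490.200526    -8.70203073  52.        ]
(np.float64(192.0571401595166), np.float64(216.53173415370213))
```

View pics/w6.png

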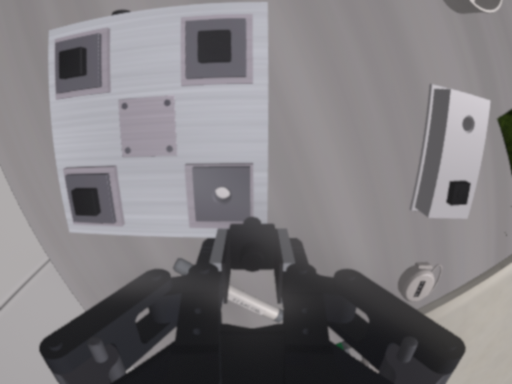

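```bash
python3 - <<'E'
from h import *
w=dict(np.load('w6.npz')); W=cloud(w,True)
q,rc=fit(W,(490,-8),49.8,56,40); print('clip',len(q),rc,np.median(q[:,2]))
q,rc=fit(W,(490,-8),44,56,45); print('frame',len(q),rc)
q=W.reshape(-1,3); P=q[abs(q[:,2]-40)<3]; P=P[(abs(P[:,0]-555)<150)&(abs(P[:,1]-48)<150)]; print('lid',cv2.minAreaRect(P[:,:2].astype(np.float32)))
np.set_printoptions(linewidth=200)
print(W[160:228:4,186:262:5,2].round(0))
cv2.imwrite('pics/w6c.png',cv2.resize(w["pixels"][155:270,180:300,::-1],None,fx=6,fy=5,interpolation=cv2.INTER_CUBIC))
E
```

```text
clip 2749 ((491.78271484375, -9.878334045410156), (45.578922271728516, 46.31071090698242), 82.48937225341797) 51.18520410556083
frame 3843 ((488.298828125, -6.678529739379883), (55.7734260559082, 55.98051834106445), 82.45398712158203)
lid ((555.08935546875, 44.90751647949219), (201.38577270507812, 201.0233154296875), 82.83817291259766)
[[ 39.  40.  39.  39.  39.  39.  38.  39.  40.  39.  40.  39.  39.  39.  38.  40.]
 [ 43.  43.  44.  41.  42.  44.  43.  43.  44.  43.  44.  43.  44.  43.  40.  39.]
 [ 45.  45.  52.  52.  52.  50.  51.  52.  51.  51.  50.  50.  51.  46.  40.  39.]
 [ 45.  46.  51.  51.  52.  52.  51.  52.  51.  51.  51.  52.  50.  45.  39.  39.]
 [ 45.  45.  50.  50.  52.  51.  51.  51.  51.  51.  52.  50.  51.  45.  39.  40.]
 [ 45.  46.  50.  52.  51.  51.  53.  52.  51.  51.  52.  52.  52.  46.  40.  39.]
 [ 45.  46.  50.  52.  51.  51.  51.  51.  51.  53.  52.  51.  51.  46.  39.  39.]
 [ 45.  45.  51.  51.  52.  52.  52.  12.  51.  52.  52.  50.  52.  46.  40.  39.]
 [ 45.  44.  52.  50.  51.  52.  11.  11.  12.  52.  52.  52.  51.  44.  39.  40.]
 [ 46.  46.  50.  51.  51.  52.  44.  12.  11.  51.  52.  52.  52.  45.  39.  40.]
 [ 39.  44.  51.  51.  52.  53.  50.  44.  47.  51.  51.  51.  51.  45.  38.  40.]
 [ 40.  46.  51.  50.  51.  51.  52.  50.  50.  52.  51.  50.  52.  44.  39.  40.]
 [ 39.  44.  50.  51.  51.  52.  50.  51.  51.  52.  51.  52.  52.  46.  39.  39.]
 [ 39.  44.  51.  52.  52.  51.  51.  51.  50.  52.  52.  52.  51.  45.  40.  40.]
 [ 38.  45.  50.  51.  51.  50.  51.  51.  50.  51.  51.  51.  52.  45.  40.  39.]
 [ 40.  45.  52.  51.  50.  52.  50.  51.  51.  51.  52.  51. 115. 117. 115.  39.]
 [ 39.  44.  46.  45.  45.  45.  46.  46.  45. 136. 135. 136. 136. 135. 136. 135.]]
```

View pics/w6c.png

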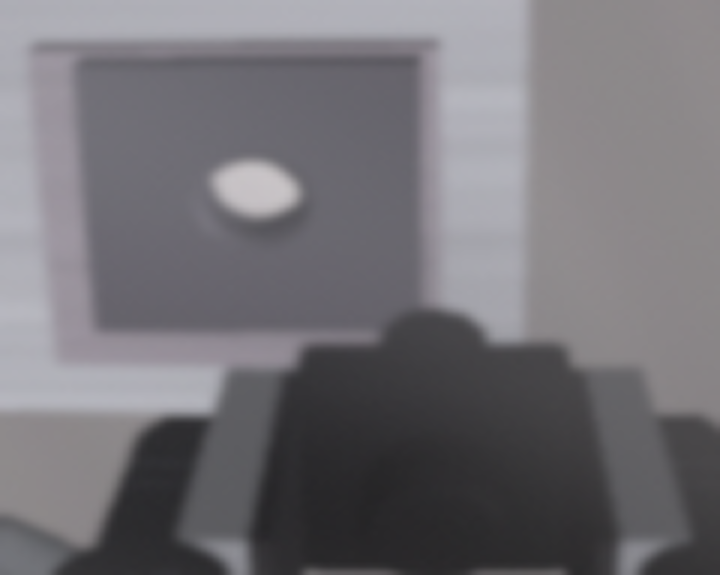

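```bash
python3 - <<'E'
from h import *
w=dict(np.load('w6.npz')); W=cloud(w,True)
# hole
q=W.reshape(-1,3)
v,u=np.mgrid[:384,:512]
reg=(abs(u-222)<14)&(abs(v-195)<14)&(W[...,2]<49)
cn=np.array([onz(w,a,b,52,True)[:2] for a,b in zip(v[reg],u[reg])],np.float32); print('hole region at z52',len(cn),cv2.minEnclosingCircle(cn), cn.mean(0))
pp,Rt,s=pose(); print(pp)
T=Rt.inv().apply(q-pp); T=T.reshape(W.shape)
np.set_printoptions(linewidth=220,suppress=True)
for a in range(212,262,2):
    row=T[a,238:270:3]; print(a,' '.join('%4.0f/%4.0f'%(x,y) for x,y,z in row))
m=(v>212)&(v<262)&(u>225)&(u<285)
m1=m&(T[...,0]>3)&(T[...,0]<40); k=T[m1]; print('shank',len(k),k.min(0),k.max(0),k.mean(0))
print('z at shank rows', [ (a, T[a][(m1[a])][:,2].min().round(1),T[a][(m1[a])][:,2].max().round(1)) for a in range(212,235) if m1[a].any()])
m2=m&(T[...,0]>-12)&(T[...,0]<-6); k=T[m2]; print('headtop',len(k),k.min(0),k.max(0))
E
```

```text
hole region at z52 169 ((492.23529052734375, -10.484085083007812), 6.218050479888916) [492.3056   -10.662105]
[490.7643581  -35.01140802 135.07145595]
212   83/ -17   83/ -17   84/ -17   82/ -17   90/ -20   96/ -22   95/ -22   96/ -22   95/ -22   96/ -22  136/ -39
214   83/ -19   83/ -19   84/ -19   84/ -19   89/ -21   95/ -24   97/ -25   96/ -24   97/ -24   96/ -24  136/ -41
216   84/ -21   84/ -21   84/ -21   84/ -21   89/ -23   96/ -26   95/ -26   96/ -26   96/ -26   95/ -26  137/ -44
218   84/ -23   83/ -22   84/ -22   23/   4   22/   4   21/   5   22/   5   96/ -28   95/ -28   96/ -28  136/ -45
220   83/ -24   84/ -24   22/   3   20/   4   18/   5   19/   4   20/   4   23/   3   97/ -30   97/ -30  136/ -47
222   90/ -29   90/ -29   20/   2   17/   4   16/   4   16/   5   16/   5   20/   3   96/ -32   95/ -31  136/ -50
224   -0/  11   -1/  11   -0/  11   -1/  11   -0/  11   -1/  11   -1/  11    0/  10   -0/  11   -1/  11   -1/  11
226   -3/  10   -3/  11   -2/  10   -2/  10   -3/  11   -4/  11   -4/  11   -3/  11   -4/  11   -2/  10   -3/  11
228   -5/  10   -5/  10   -5/  11   -
[... 1684 characters left out ...]
-6  -19/   1  -18/   1  -19/   1  -18/   1  -19/   1  -19/   1  -18/   1  -18/   1   -9/  -5   -8/  -6
260   -8/  -7  -18/  -0  -18/  -0  -19/  -0  -19/  -0  -18/  -0  -19/  -0  -18/  -0  -18/  -0   -8/  -7   -7/  -7
shank 90 [14.60176112  1.52266779 -6.02206091] [24.77640346  5.18891542  4.33813459] [20.30253011  3.90262561 -0.95627896]
z at shank rows [(217, np.float64(-3.6), np.float64(1.9)), (218, np.float64(-4.2), np.float64(2.5)), (219, np.float64(-5.4), np.float64(3.1)), (220, np.float64(-6.0), np.float64(3.7)), (221, np.float64(-6.0), np.float64(4.3)), (222, np.float64(-5.9), np.float64(4.3))]
headtop 1202 [-11.97900598  -8.17816685 -13.77009583] [-6.00580069 11.28062263 15.55767717]
```

```bash
python3 d.py 493 -10 100 82.8
```

```text
d [ 34.91  -1.26 -25.3 ] rv [-0.62  0.36 -0.12] t 8.7167 pos [490.76 -35.01 135.07] F [ 0.7 -0.6 -0. ] gap 22.6
```

Request:
apply_moves(targets=[10,0,-14,-0.6,0.4,-0.1,12,0,-10,0,0,0,8,0,-2,0,0,0,0,0,0,0,0,0,0,0,0,0,0,0])

```text
time_s: 9.13
tool_pos: [495.9, -13.2, 101.4]
tcp_rot: [-169.7, 89.9, 92.5]
wrist_force: [-0.4, -0.3, -0.1]
finger_gap: 22.5
```

```bash
python3 d.py 493 -10 100 82.8;  cat > look.py <<'E'
from h import *
import sys
name,cx,cy=sys.argv[1],float(sys.argv[2]),float(sys.argv[3])
p0,Rt,s=pose(); w=r.capture("wrist"); p1=pose()[0]; print('before',p0.round(2),'after',p1.round(2)); save(w,name+'.png'); np.savez(name+'.npz',**w)
W=cloud(w,True)
q,rc=fit(W,(cx,cy),49.5,55,33); print('clip',len(q),rc,np.median(q[:,2]))
q,rc=fit(W,(cx,cy),44,55,42); print('frame',len(q),rc)
T=Rt.inv().apply(W.reshape(-1,3)-p0).reshape(W.shape)
v,u=np.mgrid[:384,:512]; m=(v>200)&(v<275)&(u>225)&(u<285)
k=T[m&(T[...,0]>4)&(T[...,0]<28)&(abs(T[...,2])<12)]
if len(k): print('shank',len(k),k.min(0).round(2),k.max(0).round(2),'zc',((k[:,2].min()+k[:,2].max())/2).round(2))
k=T[m&(T[...,0]>-10.5)&(T[...,0]<-6)&(abs(T[...,2])<10)&(T[...,1]>-15)]; print('head',len(k),'ymax',np.percentile(k[:,1],99).round(2),'x',np.median(k[:,0]).round(2))
k=T[m&(T[...,0]>-22)&(T[...,0]<-15)&(abs(T[...,2])<10)&(T[...,1]>-15)&(T[...,1]<8)]; print('pin',len(k),k.min(0).round(2),k.max(0).round(2),np.median(k,0).round(2))
E
python3 look.py w7 492 -10
```

```text
d [ 1.44 -3.26 -2.79] rv [-0.59 -0.13  0.02] t 9.1333 pos [495.86 -13.21 101.43] F [-0.4 -0.3 -0.1] gap 22.5
before [495.86 -13.21 101.43] after [495.64 -13.44 101.38]
clip 2430 ((496.247802734375, -10.809284210205078), (45.83598327636719, 37.30445098876953), 83.12156677246094) 51.162264689489106
frame 3366 ((493.7422790527344, -8.005285263061523), (56.01660919189453, 44.98023986816406), 82.78857421875)
shank 89 [15.05  2.23 -3.78] [25.07  6.15  6.57] zc 1.39
head 997 ymax 11.86 x -7.86
pin 497 [-21.86  -7.66  -9.82] [-15.08   7.68   7.62] [-18.36   0.54   1.21]
```

View pics/w7.png

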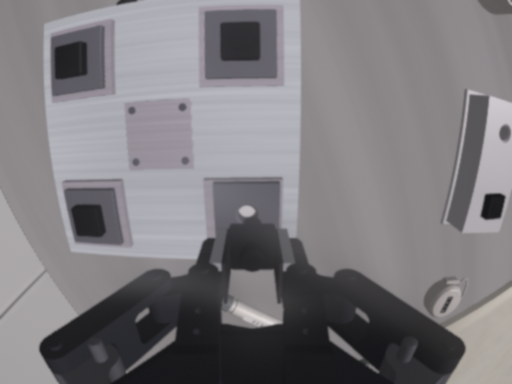

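```bash
python3 d.py 492.1 -8.7 84 82.8
```

```text
d [17.39 -4.14 -4.18] rv [-0.61 -0.12  0.04] t 9.1833 pos [495.64 -13.44 101.38] F [ 0.2  0.1 -1.5] gap 22.4
```

Request:
apply_moves(targets=[6,-4,-4,-0.6,-0.1,0,6,0,0,0,0,0,4,0,0,0,0,0,0,0,0,0,0,0])

```text
time_s: 9.52
tool_pos: [492.5, -10.0, 84.6]
tcp_rot: [78.3, 90.0, -19.0]
wrist_force: [-0.4, 0.3, -0.5]
finger_gap: 23.1
```

```bash
python3 d.py 492.1 -8.7 80 82.8; python3 look.py w8 492 -10; python3 -c "
import cv2;i=cv2.imread('pics/w8.png');cv2.imwrite('pics/w8c.png',cv2.resize(i[160:280,190:310],None,fx=5,fy=5,interpolation=cv2.INTER_CUBIC))"
```

```text
d [ 4.59 -0.56 -1.19] rv [-0.08  0.01 -0.04] t 9.5167 pos [492.5   -9.95  84.59] F [-0.4  0.3 -0.5] gap 23.1
before [492.5   -9.95  84.59] after [492.73 -10.05  84.95]
clip 2617 ((498.3536071777344, -11.108407974243164), (45.89826583862305, 33.23857116699219), 83.33656311035156) 51.18460185250111
frame 3624 ((495.9058837890625, -8.166923522949219), (56.272098541259766, 41.176448822021484), 83.57766723632812)
shank 89 [15.09  2.6  -3.78] [25.23  6.24  6.56] zc 1.39
head 998 ymax 11.83 x -7.82
pin 506 [-21.73  -7.83  -9.87] [-15.07   7.51   7.57] [-18.31   0.51   1.17]
```

View pics/w8c.png

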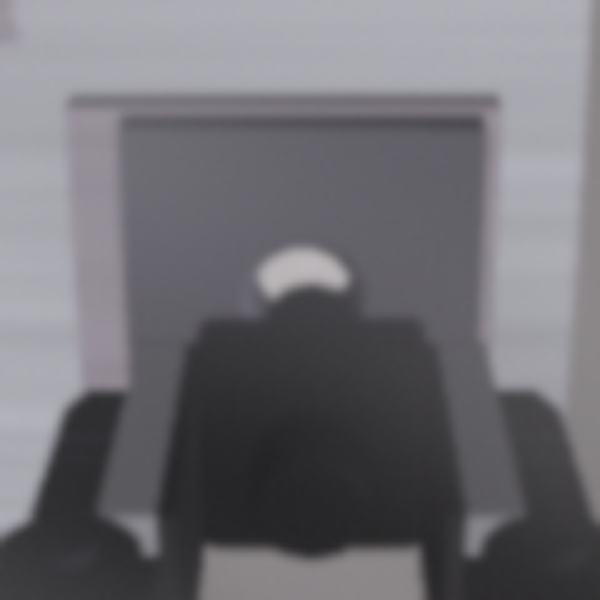

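Request:
apply_moves(targets=[2,-0.6,-1.4,0,0,0,2,0,0,0,0,0,2,0,0,0,0,0,0,0,0,0,0,0])

```text
time_s: 9.9
tool_pos: [492.8, -8.7, 79.0]
tcp_rot: [81.2, 89.9, -16.1]
wrist_force: [-0.1, 0.6, -0.3]
finger_gap: 22.4
```

```bash
python3 d.py 492.1 -8.7 75 82.8
```

```text
d [ 4.   -0.75  0.11] rv [-0.1   0.02 -0.14] t 9.9 pos [492.84  -8.68  79.  ] F [-0.1  0.6 -0.3] gap 22.4
```

Request:
apply_moves(targets=[2,-0.7,0,0,0,0,2,0,0,0,0,0,2,0,0,0,0,0])

```text
time_s: 10.15
tool_pos: [492.7, -8.6, 73.1]
tcp_rot: [84.3, 89.8, -13.0]
wrist_force: [1.0, -0.3, -0.1]
finger_gap: 23.1
```

Request:
apply_moves(targets=[2,0,0,0,0,0,2,0,0,0,0,0])

```text
time_s: 10.32
tool_pos: [492.7, -8.7, 68.7]
tcp_rot: [83.8, 89.8, -13.5]
wrist_force: [0.3, -0.6, -0.5]
finger_gap: 22.7
```

```bash
python3 d.py 492.1 -8.7 55 82.8
```

```text
d [13.7  -0.67  0.09] rv [-0.11  0.02 -0.23] t 10.3167 pos [492.72  -8.68  68.7 ] F [ 0.3 -0.6 -0.5] gap 22.7
```

Request:
apply_moves(targets=[2,-0.4,0,0,0,0,2,0,0,0,0,0,2,0,0,0,0,0])

```text
time_s: 10.57
tool_pos: [492.2, -8.6, 61.9]
tcp_rot: [83.9, 89.8, -13.4]
wrist_force: [0.3, 0.6, -0.8]
finger_gap: 22.8
```

Request:
apply_moves(targets=[2,0,0,0,0,0,2,0,0,0,0,0])

```text
time_s: 10.73
tool_pos: [492.2, -8.7, 57.4]
tcp_rot: [84.1, 89.8, -13.3]
wrist_force: [0.4, -0.4, 0.2]
finger_gap: 22.2
```

Request:
apply_moves(targets=[1,0,0,0,0,0,1,0,0,0,0,0])

```text
time_s: 10.9
tool_pos: [492.0, -8.6, 54.9]
tcp_rot: [83.8, 89.8, -13.5]
wrist_force: [0.3, 0.3, -0.9]
finger_gap: 22.6
```

Request:
apply_moves(targets=[1,0,0,0,0,0])

```text
time_s: 10.98
tool_pos: [492.1, -8.6, 53.7]
tcp_rot: [84.4, 89.8, -12.9]
wrist_force: [-0.7, -0.0, -0.8]
finger_gap: 22.4
```

Request:
apply_moves(targets=[0.6,0,0,0,0,0])

```text
time_s: 11.07
tool_pos: [492.0, -8.6, 53.1]
tcp_rot: [83.4, 89.8, -13.9]
wrist_force: [-0.4, 0.3, 1.1]
finger_gap: 22.5
```

Request:
apply_moves(targets=[0.5,0,0,0,0,0])

```text
time_s: 11.15
tool_pos: [492.1, -8.7, 52.8]
tcp_rot: [80.1, 89.8, -17.2]
wrist_force: [-2.0, -0.5, 3.2]
finger_gap: 23.1
```

Request:
apply_moves(targets=[0.5,0,0,0,0,0])

```text
time_s: 11.23
tool_pos: [492.2, -8.6, 52.6]
tcp_rot: [77.9, 89.8, -19.4]
wrist_force: [-1.9, 1.0, 4.9]
finger_gap: 22.2
```

Request:
apply_moves(targets=[0.7,0,0,0,0,0,0.3,0,0,0,0,0])

```text
time_s: 11.4
tool_pos: [492.3, -8.7, 52.5]
tcp_rot: [68.8, 89.8, -28.5]
wrist_force: [-2.9, 0.5, 4.4]
finger_gap: 22.9
```

```bash
python3 d.py 492.1 -8.7 55 82.8; python3 look.py w9 492 -10; python3 - <<'E'
from h import *
W=cloud(dict(np.load('w9.npz')),True); q=W.reshape(-1,3)
for lo,hi in((56,66),(66,76)):
    k=q[(np.hypot(q[:,0]-492,q[:,1]+9.5)<11)&(q[:,2]>lo)&(q[:,2]<hi)]; print(len(k),np.median(k[:,2]))
s=r.capture("scene"); cv2.imwrite('pics/s9c.png',cv2.resize(s["pixels"][150:230,190:310,::-1],None,fx=6,fy=6,interpolation=cv2.INTER_CUBIC))
E
```

```text
d [-2.47 -0.18  0.02] rv [-0.12  0.07 -0.17] t 11.4 pos [492.29  -8.71  52.53] F [-2.9  0.5  4.4] gap 22.9
before [492.29  -8.71  52.53] after [492.33  -8.67  52.58]
clip 2510 ((491.9756164550781, -10.319034576416016), (46.03057098388672, 47.169193267822266), 81.88994598388672) 50.55781620151855
frame 3970 ((488.1101379394531, -7.229387283325195), (56.49098205566406, 56.66222381591797), 82.2123031616211)
shank 26 [  4.01  13.6  -11.53] [ 5.49 22.71  9.51] zc -1.01
head 1016 ymax 11.77 x -7.88
pin 498 [-21.84  -8.23  -9.85] [-15.05   7.78   7.54] [-18.42   0.67   1.15]
788 60.595331042316985
526 70.8943621843456
```

View pics/s9c.png

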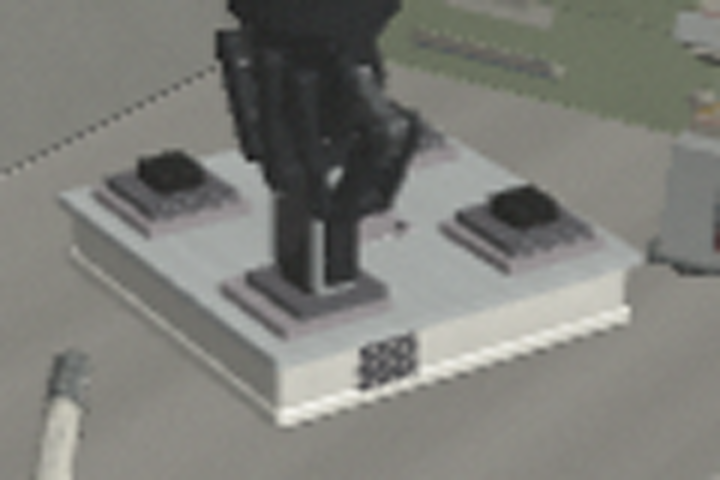

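The clip has dipped about 0.6 mm and the head sits at clip level, with the pin about 10 mm proud. I'll let go and rise.

Request:
apply_moves(targets=[0,0,0,0,0,0,0,0,0,0,0,0,0,0,0,0,0,0], jaw=0.1)

```text
time_s: 11.75
tool_pos: [492.8, -8.7, 52.3]
tcp_rot: [79.6, 89.7, -17.7]
wrist_force: [0.7, -0.2, -0.1]
finger_gap: 38.1
```

Request:
apply_moves(targets=[-10,0,0,0,0,0,-15,0,0,0,0,0,-20,0,0,0,0,0,0,0,0,0,0,0])

```text
time_s: 12.08
tool_pos: [491.6, -8.2, 98.8]
tcp_rot: [98.3, 89.9, 1.0]
wrist_force: [1.4, -0.0, -0.1]
finger_gap: 38.3
```

```bash
python3 d.py 492.1 -8.7 90 82.8; python3 look.py w10 492 -10; python3 - <<'E'
from h import *
W=cloud(dict(np.load('w10.npz')),True); q=W.reshape(-1,3)
q=q[(q[:,2]<80)]
q2,rc=fit(q,(492,-10),57,75,19); print('head',rc,len(q2))
q2,rc=fit(q,(492,-10),67,75,12); print('pin',rc,len(q2),np.median(q2,0))
k=q[(np.hypot(q[:,0]-492,q[:,1]+10)<15)&(q[:,2]>58)&(q[:,2]<64)]; print('headtop',len(k),np.median(k[:,2]))
E
```

```text
d [8.81 0.52 0.4 ] rv [-0.08 -0.01 -0.09] t 12.0833 pos [491.62  -8.23  98.81] F [ 1.4 -0.  -0.1] gap 38.3
before [491.62  -8.23  98.81] after [490.6   -8.4   97.24]
clip 2890 ((491.6226501464844, -10.177597045898438), (46.3173828125, 46.81613540649414), 83.22724914550781) 51.124857059007994
frame 4301 ((488.00042724609375, -7.499200820922852), (55.99150085449219, 56.76316452026367), 82.70047760009766)
shank 243 [25.48 -5.63 -3.9 ] [28.    6.14  7.36] zc 1.73
head ((492.1468505859375, -10.014288902282715), (24.198131561279297, 23.76422882080078), 83.22196197509766) 1235
pin ((491.9503479003906, -10.055685043334961), (11.851223945617676, 11.621495246887207), 60.88313293457031) 302 [492.76577402 -10.15239038  71.5091309 ]
headtop 859 61.02686246061091Traceback (most recent call last):
  File "look.py", line 12, in <module>
    k=T[m&(T[...,0]>-10.5)&(T[...,0]<-6)&(abs(T[...,2])<10)&(T[...,1]>-15)]; print('head',len(k),'ymax',np.percentile(k[:,1],99).round(2),'x',np.median(k[:,0]).round(2))
                                                                                                        ~~~~~~~~~~~~~^^^^^^^^^^^
    return _quantile_unchecked(
        a, q, axis, out, overwrite_input, method, keepdims, weights)
    return _ureduce(a,
                    func=_quantile_ureduce_func,
    ...<5 lines>...
                    overwrite_input=overwrite_input,
                    method=method)
    r = func(a, **kwargs)
    result = _quantile(arr,
                       quantiles=q,
    ...<2 lines>...
                       out=out,
                       weights=wgt)
    slices_having_nans = np.isnan(arr[-1, ...])
                                  ~~~^^^^^^^^^
IndexError: index -1 is out of bounds for axis 0 with size 0
```

View pics/w10.png

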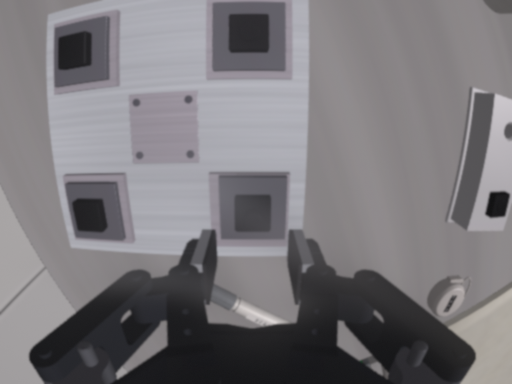

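The rivet is seated: head top minus clip is 9.9 mm, and the pin stands about 10.4 mm up. I'll shut the fingers above it and centre them over the pin.

Request:
apply_moves(targets=[0,1,0.4,0,0,0,0,0,0,0,0,0,0,0,0,0,0,0,0,0,0,0,0,0,0,0,0,0,0,0], jaw=1)

```text
time_s: 12.55
tool_pos: [490.1, -9.1, 95.5]
tcp_rot: [-86.7, 89.8, 176.0]
wrist_force: [-0.7, 0.0, -0.5]
finger_gap: 0.2
```

```bash
python3 d.py 492.3 -8.7 76 82.8
```

```text
d [19.46  2.15 -0.71] rv [-0.1   0.01  0.2 ] t 12.55 pos [490.15  -9.13  95.46] F [-0.7  0.  -0.5] gap 0.2
```

Request:
apply_moves(targets=[6,2.5,-0.7,0,0,0.2,6,0,0,0,0,0,5,0,0,0,0,0,0,0,0,0,0,0])

```text
time_s: 12.88
tool_pos: [492.1, -8.6, 75.5]
tcp_rot: [-89.0, 89.9, 173.7]
wrist_force: [0.0, -0.5, -0.6]
finger_gap: 0.2
```

```bash
python3 d.py 492.3 -8.7 73 82.8
```

```text
d [2.52 0.21 0.03] rv [-0.09  0.    0.1 ] t 12.8833 pos [492.1   -8.64  75.52] F [ 0.  -0.5 -0.6] gap 0.2
```

Request:
apply_moves(targets=[1,0.2,0,0,0,0,1,0,0,0,0,0])

```text
time_s: 13.05
tool_pos: [491.8, -8.5, 72.5]
tcp_rot: [-92.8, 89.8, 170.0]
wrist_force: [-0.5, 0.0, 0.9]
finger_gap: 0.1
```

Request:
apply_moves(targets=[1,0,0,0,0,0,1,0,0,0,0,0])

```text
time_s: 13.22
tool_pos: [492.1, -8.5, 71.5]
tcp_rot: [-85.8, 89.8, 177.0]
wrist_force: [-3.3, 0.2, 8.6]
finger_gap: 0.1
```

Request:
apply_moves(targets=[1,0,0,0,0,0,1,0,0,0,0,0])

```text
time_s: 13.38
tool_pos: [492.2, -8.5, 71.5]
tcp_rot: [-71.3, 89.8, -168.6]
wrist_force: [-4.2, -1.0, 9.0]
finger_gap: 0.1
```

Request:
apply_moves(targets=[1.5,0,0,0,0,0,1.5,0,0,0,0,0])

```text
time_s: 13.55
tool_pos: [492.2, -8.5, 70.8]
tcp_rot: [-58.1, 89.7, -155.4]
wrist_force: [-3.9, -0.2, 9.2]
finger_gap: 0.0
```

Request:
apply_moves(targets=[2,0,0,0,0,0,2,0,0,0,0,0])

```text
time_s: 13.72
tool_pos: [492.1, -8.6, 69.3]
tcp_rot: [-48.1, 89.7, -145.4]
wrist_force: [-4.5, -0.4, 9.6]
finger_gap: 0.3
```

Request:
apply_moves(targets=[2,0,0,0,0,0,2,0,0,0,0,0])

```text
time_s: 13.88
tool_pos: [492.2, -8.5, 67.7]
tcp_rot: [-41.4, 89.6, -138.7]
wrist_force: [-3.2, -0.1, 9.0]
finger_gap: -0.1
```

Request:
apply_moves(targets=[2,0,0,0,0,0,2,0,0,0,0,0])

```text
time_s: 14.05
tool_pos: [492.1, -8.5, 66.0]
tcp_rot: [-36.6, 89.5, -134.0]
wrist_force: [-2.9, 0.4, 9.2]
finger_gap: 0.3
```

Request:
apply_moves(targets=[2,0,0,0,0,0])

```text
time_s: 14.13
tool_pos: [492.1, -8.5, 65.2]
tcp_rot: [-34.9, 89.5, -132.2]
wrist_force: [-3.9, 0.5, 8.9]
finger_gap: 0.1
```

Request:
apply_moves(targets=[2,0,0,0,0,0,2,0,0,0,0,0])

```text
time_s: 14.3
tool_pos: [492.1, -8.5, 63.5]
tcp_rot: [-32.1, 89.4, -129.4]
wrist_force: [-2.6, 0.6, 8.6]
finger_gap: -0.4
```

Request:
apply_moves(targets=[2,0,0,0,0,0])

```text
time_s: 14.38
tool_pos: [492.1, -8.5, 62.7]
tcp_rot: [-31.2, 89.4, -128.5]
wrist_force: [-4.0, 0.1, 8.4]
finger_gap: 0.3
```

Request:
apply_moves(targets=[2,0,0,0,0,0])

```text
time_s: 14.47
tool_pos: [492.0, -8.5, 61.9]
tcp_rot: [-30.0, 89.4, -127.3]
wrist_force: [-3.3, -0.1, 8.3]
finger_gap: -0.3
```

Request:
apply_moves(targets=[2,0,0,0,0,0])

```text
time_s: 14.55
tool_pos: [492.1, -8.5, 61.1]
tcp_rot: [-28.9, 89.3, -126.2]
wrist_force: [-5.2, 0.4, 12.4]
finger_gap: -0.0
```

Force is now rising past the 9 N sliding level, which suggests the hard stop. I'll press once more, gently.

Request:
apply_moves(targets=[2,0,0,0,0,0])

```text
time_s: 14.63
tool_pos: [492.2, -8.5, 60.7]
tcp_rot: [-27.7, 89.3, -125.0]
wrist_force: [-6.4, 1.0, 14.8]
finger_gap: 0.2
```

Request:
apply_moves(targets=[2,0,0,0,0,0])

```text
time_s: 14.72
tool_pos: [492.2, -8.5, 60.5]
tcp_rot: [-26.9, 89.2, -124.2]
wrist_force: [-6.2, -0.4, 15.8]
finger_gap: -0.1
```

Request:
apply_moves(targets=[-3,0,0,0,0,0,-8,0,0,0,0,0,-15,0,0,0,0,0,-20,0,0,0,0,0,-10,0,0,0,0,0])

```text
time_s: 15.13
tool_pos: [491.5, -7.6, 118.7]
tcp_rot: [-36.1, 89.1, -133.4]
wrist_force: [1.0, -0.3, 0.6]
finger_gap: 0.0
```

Request:
apply_moves(targets=[0,0,0,0,0,0,0,0,0,0,0,0])

```text
time_s: 15.3
tool_pos: [493.5, -7.7, 121.4]
tcp_rot: [-15.1, 89.3, -112.4]
wrist_force: [-0.2, -0.7, 1.0]
finger_gap: 0.4
```

```bash
python3 - <<'E'
from h import *
w=r.capture("wrist"); save(w,'w11.png'); W=cloud(w,True)
s=r.capture("scene"); cv2.imwrite('pics/s11c.png',cv2.resize(s["pixels"][150:290,180:350,::-1],None,fx=4,fy=4,interpolation=cv2.INTER_CUBIC))
q=W.reshape(-1,3); q=q[q[:,2]<85]
q2,rc=fit(q,(492,-10),57,75,19); print('head',rc,len(q2),np.median(q2[:,2]),q2[:,2].max())
d=np.hypot(q[:,0]-rc[0][0],q[:,1]-rc[0][1])
k=q[(d<5)]; print('pin centre z',len(k),np.median(k[:,2]))
k=q[(d>7.5)&(d<11)]; print('head ring z',len(k),np.median(k[:,2]))
q3,rc=fit(q,(492,-10),49.5,54.5,33); print('clip',rc,np.median(q3[:,2]))
for c in ((607,-20),(480,110),(600,100)):
    pass
print(r.read_state()["tool_pos"],r.read_state()["time_s"])
E
```

```text
head ((491.9185485839844, -10.010712623596191), (23.84326934814453, 23.971881866455078), 82.62254333496094) 1010 61.21299371435647 63.78457978020498
pin centre z 135 61.95776568008895
head ring z 356 61.18628788742504
clip ((491.9539794921875, -10.105945587158203), (46.17778778076172, 46.44497299194336), 82.8251953125) 51.2144288152511
[493.01168839  -7.66164964 120.65076575] 15.4
```

View pics/w11.png

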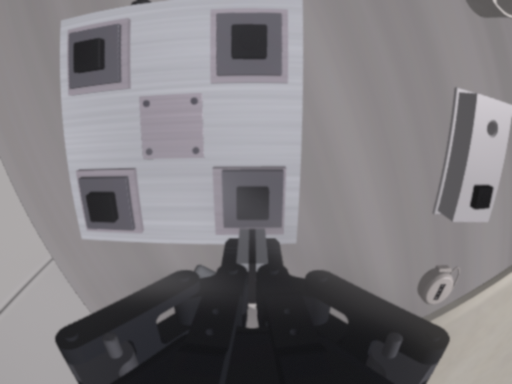

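View pics/s11c.png

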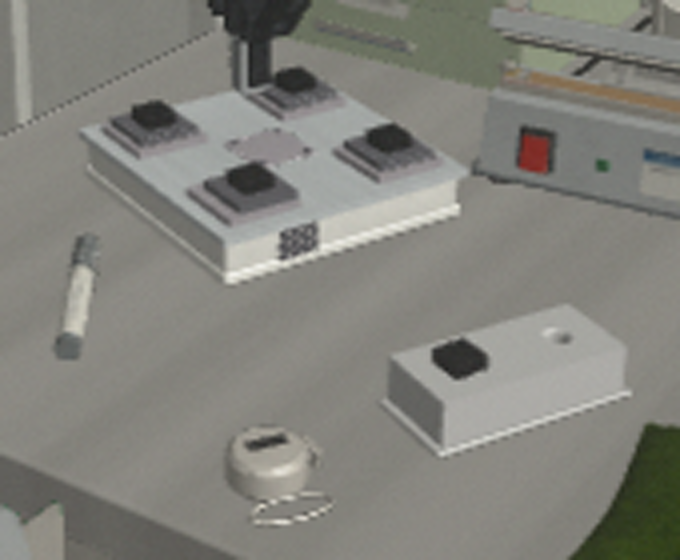

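The pin is 0.8 mm above the head, which is fully in. The head is 10.0 mm above the clip, which is seated. The wrist view shows the rivet at (203,252), and the scene view shows the spent rivet and the pen and counter where they were. The arm is clear, so I'll hand in.

```bash
python3 -c "
from plant import r
print(r.job_done())"
```

```text
the job is handed in; nothing more can be done
None
```

I put the fresh rivet from the rack's far hole into the clip at the empty corner, seated its head, then let go and pushed the centre pin in with shut fingers. The job was handed in at about 15.4 s.

**Before pinning:** the head top measured 9.9 mm above the clip and the pin stood about 10.4 mm above the head. So the head was fully down with the pin still raised.

**After pinning:** the last wrist image put the pin top 0.8 mm above the head, which is fully in. The head top was 10.0 mm above the clip, and the clip had sprung back to its free height.

**Forces:** the highest vertical force I read was about 16 N, with about 6 N sideways, at the pin's hard stop. Readings come only at the end of each move call, so a brief higher value between them can't be ruled out.

**Other items:** the spent rivet, pen and counter looked unmoved in the last pictures. The tub was out of view then, but the arm was never near it.

**Discrepancies:**
- The wrist camera read about 0.8 mm low in height and about 1.4 mm off sideways. I cancelled the sideways error by measuring the rivet and the hole in the same pictures, and took the heights as differences.
- The gripper showed an opening of 22.5 mm on the 24 mm head, but the grip held.

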